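# Fill the reagent caddy at a blood-donor station

### The arm

A 7-joint arm with a two-finger parallel gripper is mounted at the origin on the work surface. World frame = base frame: x ahead of the robot, y to its left, z up, the work surface at z = 0. Lengths are in m, angles in rad, forces in N, time in s.
With the tool pointing down it reaches from about 0.35 to 0.9 m from the base axis. Payload 19.9 kg.
Tool frame: the origin (TCP) lies at the very end of the fingers, on their centre line; the grasp point (between the pads) lies 19 mm behind it; z points along the fingers, y is the direction in which the jaws open and shut (so a half turn about z gives the same grasp; the last joint's range is limited). The gripper opens to 85 mm and grips with 20 to 120 N. Pads are 22 mm wide; open, the fingers measure 114 mm over their backs; the gripper's body (76 mm by 85 mm) begins 54 mm behind the grasp point. The pads swing forward as they close: fully open they stand 13 mm farther back than shut.
Start: joints at [-1.25, 0.417, -0.01, 1.614, 0.005, 1.111, -0.053], TCP at [0.221, 0.585, 0.231] pointing down, gripper open.
Joint ranges: [-2.81, 2.81], [-0.39, 2.02], [-1.27, 1.25], [0.06, 2.57], [-1.19, 4.33], [0.19, 2], [-2.82, 2.82]. Speed limits (rad/s): [1.89, 1.89, 2.39, 2.39, 3.01, 3.01, 3.01].

### API

Orientations are given as a unit quaternion [w, x, y, z].
In Python, from rig import readout, cams, ticket, finder gives the robot as it stands. The module is installed in compiled form; this text tells all that it offers.
- The arm moves only by the tool play_rows, never from a script. Its argument "commands" is one flat list of numbers, 5 for each row, row after row: the opening, from 0 (shut) to 1 (fully open), then the shift along the tool's x, y, z in units of 50 mm (1.0 is 50 mm), then the turn about the tool's z in units of 6 degrees (1.0 is 6 degrees). In form: [hand, tx, ty, tz, roll, hand, tx, ty, tz, roll, ...]. A call has 1 to 12 rows; each row is the pose to reach, as a shift and turn from the pose measured when the call began, along the tool's axes at that moment; what a row does not reach only later rows make up. A row lasts 1/10 s, in which the tool goes at most 50 mm and 8.59 degrees, less where a joint would pass 70% of its speed; a pose out of reach is approached as far as the arm can. A call with a gripper value outside its range is refused whole. The fingers move at their own pace and stop on an object; "force" is the grip in N (left out, the last holds). Time passes only in rows, so rows that repeat a pose let the fingers close. It gives the time, the measured TCP pose, the force and the opening at its end, in the units of the state.
- readout.get_obs(): the state, without advancing time (a new reading comes with each control period).
- cams.snapshot(name): name is "scene" or "top" or "wrist"; returns the picture (480x640x3 uint8, red, green, blue); there is no depth.
- cams.get_calibration(name): a dict with "fx", "fy", "cx", "cy" (pixels), "cam_to_world" (4x4, takes a point from camera to world coordinates). Camera axes: x right, y up, looking along -z (the intrinsics and any distortion apply to the point x, -y, -z); pixel columns grow to the right and rows downward; lengths in m; the calibration is good to about 2 mm. A picture is of the moment at which its call begins: read the wrist's pose just before it. get_calibration takes no time and is no camera call; for the wrist camera it gives the pose at the moment of the call.
- ticket.job_done(): hands the job in, once; it reports no verdict.
Trained networks look in the newest picture that a camera, given by its name, has taken for a name from the list of things; names that differ only in an ending like _2 or _b are one class to them, and where a whole thing is asked for, a point or a joint stands for the part that bears it (a point fixed in the world has none). Each returns a list of dicts, best first, with "score" (0 to 1); they miss things now and then, are a little off and sometimes report something else, mostly with a low value. They report only what shows in the picture. A call takes as long as a camera call.
- finder.cut_out(query, camera): "pixels" (480x640 bool, what is visible of it) and "xy" ([column, row] in pixels, amid what is visible of it).
The state is a dict: "time": time; "qpos": joint angles; "joint_vel": joint speeds; "effort": joint torques, N m; "tool_pos": TCP position; "ee_rot": TCP orientation; "force": force on the tool from outside, world axes, zero at the start; "torque": the same for the moment, N m; "width": finger opening in m.
Only numpy, scipy, OpenCV 4.12 (cv2) and the standard library are available. Lean on these libraries where they do the work, as an engineer would, in place of code of your own. Each camera call takes 0.05 s, during which the arm holds its last target.

### The job

Finish packing the round reagent caddy: stand the two blue-capped bottles in its two empty places, one in each, so that the honeycomb of seven is complete and they sit upright right down on the caddy's floor. Carry the blue-capped bottles upright and leave the red-capped one where it stands.

Things in the scene. Friction and masses are not known exactly. Their poses are not given: they have to be found in the camera images.
- blue1_center (a point): Centre (half-way up, on the axis; z up) of a blue-capped bottle standing on the counter. 90 mm tall, 60 g: round white body 38 mm across up to 44 mm, its foot tapering to 26 mm; shoulder to 52 mm; cap 22 mm across from 52 to 90 mm, its middle 26 mm above this point. Goes in either empty place. Grip it by the cap: in the caddy there is no room for fingers between bodies.
- blue2_center (a point): Centre (half-way up, on the axis; z up) of the other blue-capped bottle, of the same size and shape, also upright on the counter. Goes in either empty place.
- red_center (a point): Centre (half-way up) of the red-capped bottle, same size and shape, upright on the counter; a bystander to be left alone.
- caddy: Fixed pale teal round tub, 158 mm across, wall 40 high, floor 6 thick; origin: centre of underside, z up. 7 places 46 mm wide (centre and a ring of radius 52) between grey posts 29 high. 5 hold loose white-capped bottles of the same shape. The empty two are centred 52 mm from the origin along the caddy's +x and -x; a seated bottle's centre is 51 mm above the origin. Finger room there: along caddy y.

How it is judged:
At the end, for the whole second after the job is handed in: One blue-capped bottle stands in each of the two empty places: its axis within 12 mm of the place's centre both ways along the caddy's x and y, its underside on the caddy's floor (within 7 mm), upright within 10 degrees, at rest; the red-capped bottle is within 30 mm of where it began (((x of blue1_center in the frame of caddy between 0.04 and 0.064 m and y of blue1_center in the frame of caddy between -0.012 and 0.012 m and z of blue1_center in the frame of caddy between 0.044 and 0.058 m and angle between each of blue1_center, blue2_center's own z axis and vertical below 0.175 rad and x of blue2_center in the frame of caddy between -0.064 and -0.04 m and y of blue2_center in the frame of caddy between -0.012 and 0.012 m and z of blue2_center in the frame of caddy between 0.044 and 0.058 m) or (x of blue1_center in the frame of caddy between -0.064 and -0.04 m and y of blue1_center in the frame of caddy between -0.012 and 0.012 m and z of blue1_center in the frame of caddy between 0.044 and 0.058 m and angle between each of blue1_center, blue2_center's own z axis and vertical below 0.175 rad and x of blue2_center in the frame of caddy between 0.04 and 0.064 m and y of blue2_center in the frame of caddy between -0.012 and 0.012 m and z of blue2_center in the frame of caddy between 0.044 and 0.058 m)) and linear speed of each of blue1, blue2 below 0.03 m/s and distance of red_center from where it was at the start of the episode below 0.03 m); the robot touches nothing.
It fails at once if a blue-capped bottle is tipped by more than 35 degrees (angle between any of blue1_center, blue2_center's own z axis and vertical above 0.61 rad).
It fails at once if the red-capped bottle is moved by more than 30 mm (distance of red_center from where it was at the start of the episode above 0.03 m).
It also fails if it takes over 54 s, if anything falls off the work surface, if the arm or the gripper's body presses on something with over 40 N, if the wrist force passes 120 N, or if a joint passes its speed limit or range.

## Working session

There is one attempt and no reset: what is moved stays moved. The work goes in short steps, Python scripts to look and compute and a tool call to move; the robot and the scene stay as the last step left them, time stands still between calls to the robot, and variables do not carry over. Pictures are saved under pics/ and viewed, and the job is handed in when it is done.

Besides the shell and the picture viewer there is one more tool, called in YAML: its name, and indented under it one key for each argument. play_rows: Moves the arm, as the interface text tells. Its arguments: {"type":"object","properties":{"commands":{"type":"array"},"force":{"type":"number"}},"required":["commands"]}

```bash
mkdir -p pics; ls
python3 - <<'E'
from rig import readout,cams,ticket,finder
import cv2,numpy as np
o=readout.get_obs(); print(o)
for n in["scene","top","wrist"]:
    c=cams.get_calibration(n); print(n,c)
    im=cams.snapshot(n); cv2.imwrite(f"pics/{n}0.png",im[:,:,::-1])
E
```

```text
pics
{'time': 0.0, 'qpos': array([-1.25050555,  0.41796361, -0.0103222 ,  1.61419108,  0.0046868 ,
        1.11067342, -0.05297899]), 'joint_vel': array([-9.42834815e-04,  2.56202267e-04,  4.56962858e-05, -9.47330567e-04,
        4.38521079e-04,  8.06503305e-04, -2.05774840e-03]), 'effort': array([-1.76628623e-04, -8.64446068e+01,  6.78967964e-01, -4.34904528e+01,
        1.91651622e-02,  7.22945828e-03,  8.87918713e-05]), 'tool_pos': array([0.2210909 , 0.58421531, 0.23065953]), 'ee_rot': array([-7.37227950e-05,  1.79890221e-01,  9.83686506e-01, -6.01173989e-04]), 'force': array([-0.1383019 ,  0.2113331 ,  0.87895142]), 'torque': array([0.01208513, 0.01409152, 0.0293618 ]), 'width': 0.08496384594078545}
scene {'fx': 522.9347737206759, 'fy': 522.9347737206759, 'cx': 318.77133632465853, 'cy': 230.43660462794617, 'cam_to_world': array([[ 0.6863745 , -0.46760975,  0.556984  ,  0.97449412],
       [ 0.72718562,  0.45134365, -0.51719435, -0.34607428],
       [-0.00954607,  0.76001976,  0.64982985,  0.59973163],
       [ 0.        ,  0.        ,  0.        ,  1.        ]])}
top {'fx': 456.04169053318066, 'fy': 456.04169053318066, 'cx': 323.7234115551605, 'cy': 237.45507291956446, 'cam_to_world': array([[ 0.00604167,  0.99149267, -0.13002225,  0.45162302],
       [-0.99996978,  0.00535424, -0.00563595,  0.06449897],
       [-0.00489183,  0.13005238,  0.99149506,  0.74214838],
       [ 0.        ,  0.        ,  0.        ,  1.        ]])}
wrist {'fx': 430.7050272195899, 'fy': 430.7050272195899, 'cx': 313.3735842399624, 'cy': 238.2768792944502, 'cam_to_world': array([[ 3.54839147e-01, -8.93406831e-01, -2.75523888e-01,
         1.50536363e-01],
       [ 9.34927150e-01,  3.38880062e-01,  1.05221329e-01,
         6.10957042e-01],
       [-6.35901992e-04, -2.94931410e-01,  9.55518215e-01,
         3.72552228e-01],
       [ 0.00000000e+00,  0.00000000e+00,  0.00000000e+00,
         1.00000000e+00]])}
```

View pics/top0.png

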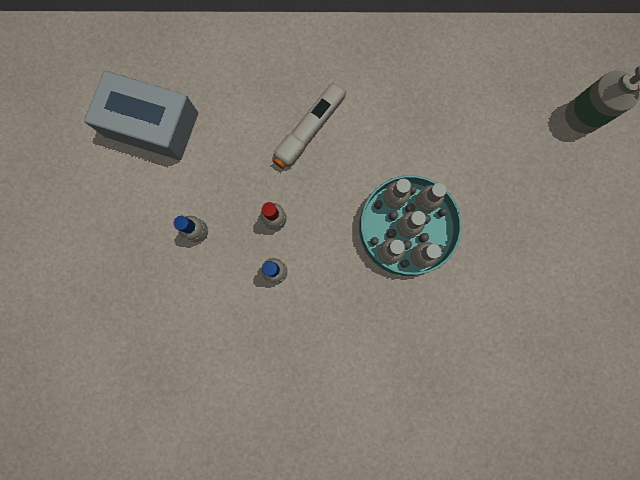

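View pics/scene0.png

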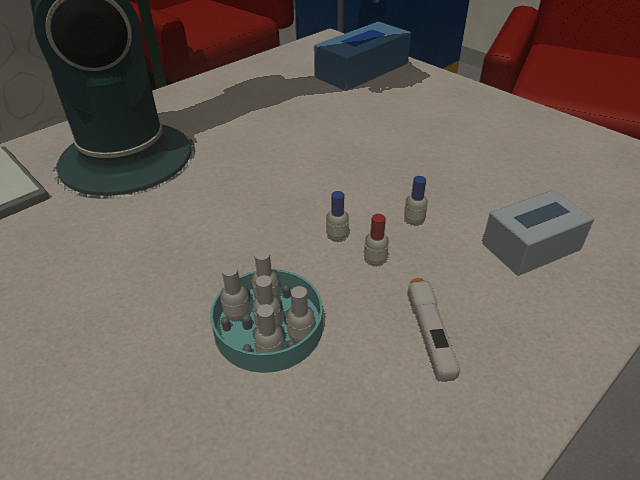

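View pics/wrist0.png

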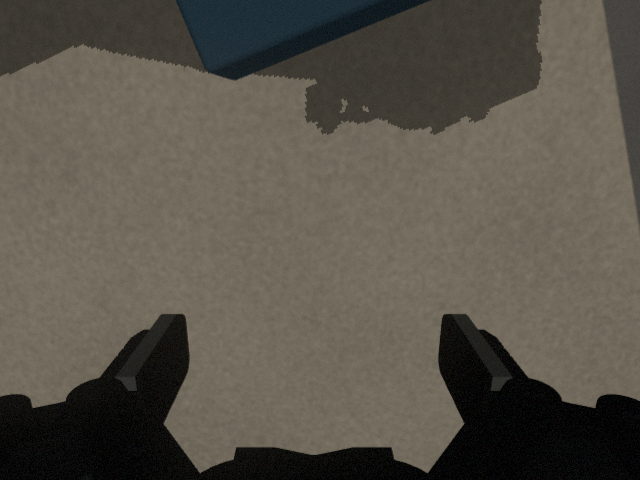

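```bash
cat > h.py <<'E'
from rig import readout,cams,ticket,finder
import cv2,numpy as np
from scipy.optimize import minimize
def proj(c,P):
    T=np.linalg.inv(c["cam_to_world"]); p=np.atleast_2d(P)@T[:3,:3].T+T[:3,3]
    return np.c_[c["cx"]+c["fx"]*p[:,0]/-p[:,2], c["cy"]+c["fy"]*(-p[:,1])/-p[:,2]]
def ray(c,u,v,z):
    R=c["cam_to_world"]; d=R[:3,:3]@np.array([(u-c["cx"])/c["fx"],-(v-c["cy"])/c["fy"],-1.]); o=R[:3,3]
    return o+d*(z-o[2])/d[2]
E
python3 - <<'E'
from h import *
res={}
for n in["top","scene"]:
    im=cams.snapshot(n); np.save(f"{n}.npy",im); c=cams.get_calibration(n); ov=im[:,:,::-1].copy()
    for q in["blue1_center","red_center","caddy"]:
        for i,d in enumerate(finder.cut_out(q,n)):
            m=d["pixels"]; print(n,q,i,round(d["score"],2),np.round(d["xy"],1),m.sum())
            if d["score"]>.3: 
                ov[m]=ov[m]//2+np.array([0,120,0],np.uint8) if i==0 else ov[m]//2+np.array([0,0,120],np.uint8)
                np.save(f"m_{n}_{q}_{i}.npy",m)
    cv2.imwrite(f"pics/{n}_ov.png",ov)
    cv2.imwrite(f"pics/{n}_cad.png",cv2.resize(im[165:285,350:470] if n=="top" else im[245:375,200:330],(600,600),interpolation=cv2.INTER_CUBIC)[:,:,::-1])
E
```

```text
top blue1_center 0 0.96 [273.5 270.9] 512
top blue1_center 1 0.39 [403.5 238.1] 4926
top red_center 0 0.62 [272.2 214.5] 552
top caddy 0 0.65 [403.9 236.1] 5256
scene blue1_center 0 0.75 [339.6 221.2] 836
scene red_center 0 0.78 [376.3 239.1] 913
scene caddy 0 0.94 [255.2 332.1] 4973
```

View pics/top_cad.png

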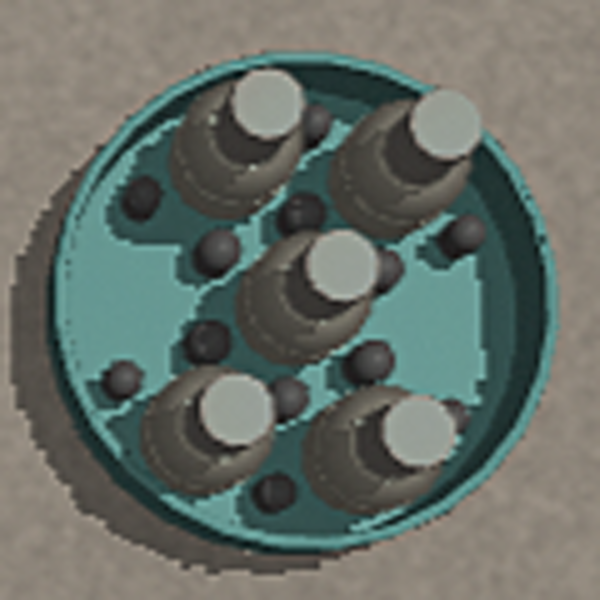

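View pics/top_ov.png

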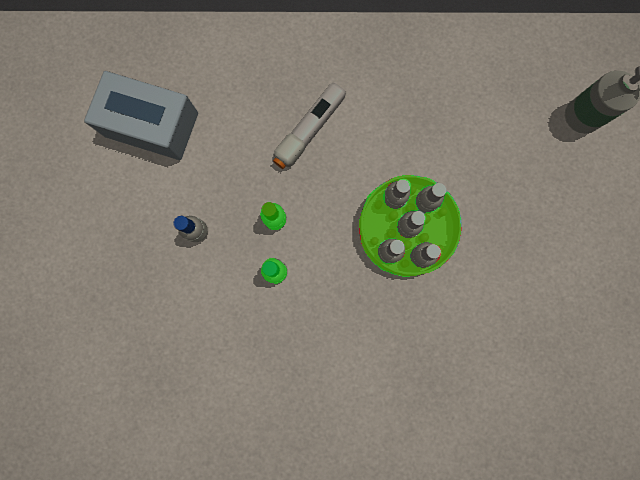

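Run:
```python
from h import *
c=cams.get_calibration("top")
f=lambda p,z:ray(c,350+(p[0]+.5)/5-.5,165+(p[1]+.5)/5-.5,z)[:2]
inner=np.array([f(p,.029) for p in[(217,252),(303,213),(383,270),(371,360),(290,397),(208,340)]])
outer=np.array([f(p,.029) for p in[(142,197),(315,125),(463,235),(458,415),(273,492),(122,380)]])
caps=np.array([f(p,.096) for p in[(268,104),(447,124),(341,265),(236,410),(420,432)]])
ce=inner.mean(0); print("ctr inner",ce,"outer",outer.mean(0))
for n,a in(("in",inner),("out",outer),("caps",caps)):
    d=a-ce; print(n,np.round(np.hypot(*d.T)*1000,1),np.round(np.degrees(np.arctan2(d[:,1],d[:,0])),1))
im=np.load("top.npy"); hsv=cv2.cvtColor(im,cv2.COLOR_RGB2HSV)
teal=cv2.inRange(hsv,(80,60,20),(100,255,255)); 
cn=max(cv2.findContours(teal,cv2.RETR_EXTERNAL,cv2.CHAIN_APPROX_NONE)[0],key=cv2.contourArea)
w=np.array([ray(c,u,v,.04)[:2] for u,v in cn[:,0]]); 
A=np.c_[2*w,np.ones(len(w))]; s=np.linalg.lstsq(A,(w**2).sum(1),rcond=None)[0]; print("rim fit",s[:2],np.sqrt(s[2]+s[:2]@s[:2]))
for n in["top","scene"]:
    im=np.load(n+".npy"); cc=cams.get_calibration(n); hsv=cv2.cvtColor(im,cv2.COLOR_RGB2HSV)
    for nm,lo,hi in(("blue",(110,150,30),(125,255,255)),("red",(0,170,30),(8,255,255))):
        k,l,st,cen=cv2.connectedComponentsWithStats(cv2.inRange(hsv,lo,hi))
        for i in range(1,k):
            if 60<st[i,4]<600:
                print(n,nm,st[i],cen[i].round(1),"xy z=.09/.071",ray(cc,*cen[i],.09)[:2].round(4),ray(cc,*cen[i],.071)[:2].round(4))
    x=im[190:300,150:310] if n=="top" else im[160:280,310:440]
    cv2.imwrite(f"pics/{n}_bl.png",cv2.resize(x,None,fx=5 if n=="top" else 4.5,fy=5 if n=="top" else 4.5,interpolation=cv2.INTER_CUBIC)[:,:,::-1])
```

```text
ctr inner [ 0.56474444 -0.06563252] outer [ 0.56433969 -0.06566541]
in [29.8 29.8 30.2 29.2 29.4 30. ] [  55.4   -5.7  -67.8 -126.5  175.7  112.2]
out [59.3 58.7 58.2 61.2 59.8 60.1] [  54.3   -7.2  -67.  -124.5  172.3  113.7]
caps [52.  53.7  1.5 50.6 52.1] [  21.5  -37.4  -45.   144.1 -154.4]
rim fit [ 0.5619954 -0.0641865] 0.06768856583575468
top red [262 202  16  18 196] [269.5 210.2] xy z=.09/.071 [0.5766 0.1473] [0.5803 0.1497]
scene red [129   0  23  72 248] [141.7  33.6] xy z=.09/.071 [-0.3908  0.2774] [-0.4417  0.3006]
scene red [372 214  13   8  76] [378.2 217.5] xy z=.09/.071 [0.5789 0.1467] [0.5641 0.1651]
```

View pics/top_bl.png

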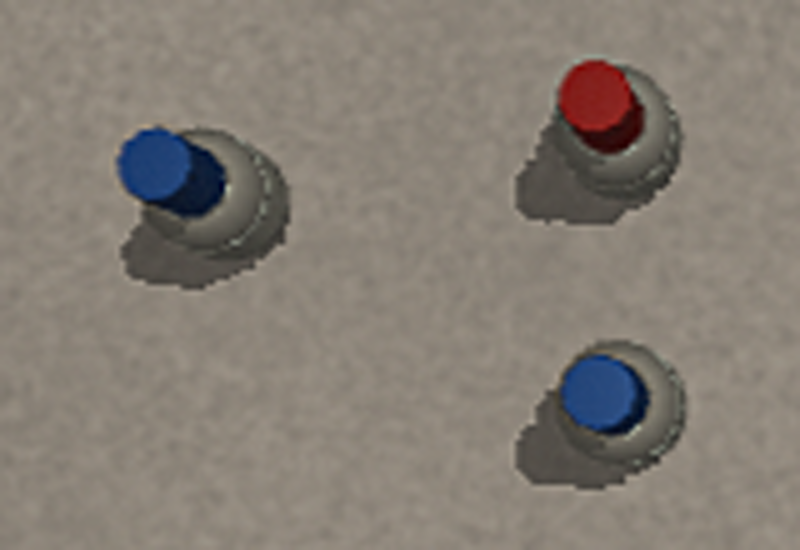

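Run:
```python
from h import *
c=cams.get_calibration("top"); s=cams.get_calibration("scene")
for n,p in(("L",(155,166)),("R",(601,393)),("red",(597,96))):
    w=ray(c,150+(p[0]+.5)/5-.5,190+(p[1]+.5)/5-.5,.09); print(n,w.round(4), "scene px of top:",proj(s,w).round(1), "foot circle top:",proj(c,[*w[:2],0]).round(1))
```

```text
L [0.5575 0.276  0.09  ] scene px of top: [[419.8 178.2]] foot circle top: [[197.9 231.7]]
R [0.4924 0.1451 0.09  ] scene px of top: [[337.8 193.9]] foot circle top: [[276.6 271.7]]
red [0.5788 0.1481 0.09  ] scene px of top: [[378.8 217. ]] foot circle top: [[275.8 219.3]]
```

View pics/scene_bl.png

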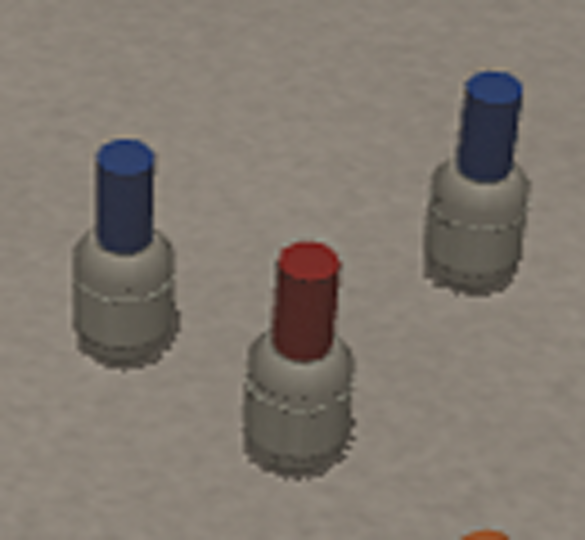

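```bash
cat >> h.py <<'E'
from scipy.spatial.transform import Rotation as Rn
def go(x,y,z,yang=None):
    o=readout.get_obs(); q=o["ee_rot"]; R=Rn.from_quat([q[1],q[2],q[3],q[0]]).as_matrix()
    t=R.T@(np.array([x,y,z])-o["tool_pos"])/.05
    a=np.degrees(np.arctan2(R[1,1],R[0,1])); roll=0
    if yang is not None: roll=((a-yang+90)%180-90)/6
    print("t",o["time"].round(2),"pos",o["tool_pos"].round(4),"yang",a.round(1),"tilt",R[:,2].round(3),"w",round(o["width"],4),"F",o["force"].round(1),"q",o["qpos"].round(2)); print("CMD",t.round(3),"roll",round(roll,2))
E
python3 -c "
from h import *
go(.5575,.276,.17,-6.2)"
```

```text
Traceback (most recent call last):
  File "h.py", line 16, in go
    print("t",o["time"].round(2),"pos",o["tool_pos"].round(4),"yang",a.round(1),"tilt",R[:,2].round(3),"w",round(o["width"],4),"F",o["force"].round(1),"q",o["qpos"].round(2)); print("CMD",t.round(3),"roll",round(roll,2))
              ^^^^^^^^^^^^^^^
AttributeError: 'float' object has no attribute 'round'
```

```bash
sed -i 's/o\["time"\].round(2)/round(o["time"],2)/' h.py
python3 -c "
from h import *
go(.5575,.276,.17,-6.2)"
```

```text
t 0.55 pos [0.2212 0.5845 0.2312] yang 69.3 tilt [ 0. -0. -1.] w 0.0851 F [-1.3  0.3 -0.4] q [-1.25  0.42 -0.01  1.61  0.    1.11 -0.05]
CMD [-8.474 -3.39   1.226] roll 12.58
```

play_rows:
  commands: [0.5,-0.8,-0.32,0.12,1.2,0.5,-1.6,-0.64,0.24,2.4,0.5,-2.4,-0.96,0.36,3.6,0.5,-3.2,-1.28,0.48,4.8,0.5,-4.0,-1.6,0.6,6.0,0.5,-4.8,-1.92,0.72,7.2,0.5,-5.6,-2.24,0.84,8.4,0.5,-6.4,-2.56,0.96,9.6,0.5,-7.2,-2.88,1.08,10.8,0.5,-8.0,-3.2,1.2,12.0,0.5,-8.47,-3.39,1.226,12.58,0.5,-8.47,-3.39,1.226,12.58]
  force: 30

```text
time: 1.75
tool_pos: [0.5597, 0.2724, 0.1697]
ee_rot: [0.001, 0.747, 0.665, -0.0]
force: [-1.2, 0.2, -0.5]
width: 0.0428
```

```bash
python3 -c "
from h import *
go(.5575,.276,.12,-6.2)
im=cams.snapshot('wrist');cv2.imwrite('pics/w1.png',im[:,:,::-1])
c=cams.get_calibration('wrist');print(proj(c,[.5575,.276,.09]),c['cam_to_world'])"
```

```text
t 1.75 pos [0.5597 0.2724 0.1697] yang -6.6 tilt [ 0.001 -0.002 -1.   ] w 0.0428 F [-1.2  0.2 -0.5] q [-0.79  0.5   0.38  1.69 -0.21  1.   -0.45]
CMD [ 0.069 -0.054  0.994] roll -0.07
[[312.23082225 247.90282226]] [[ 9.93736039e-01  1.06986458e-01  3.22890537e-02  5.66210776e-01]
 [-1.11750522e-01  9.49494362e-01  2.93210294e-01  3.49327778e-01]
 [ 7.11256307e-04 -2.94981955e-01  9.55502559e-01  3.11502699e-01]
 [ 0.00000000e+00  0.00000000e+00  0.00000000e+00  1.00000000e+00]]
```

View pics/w1.png

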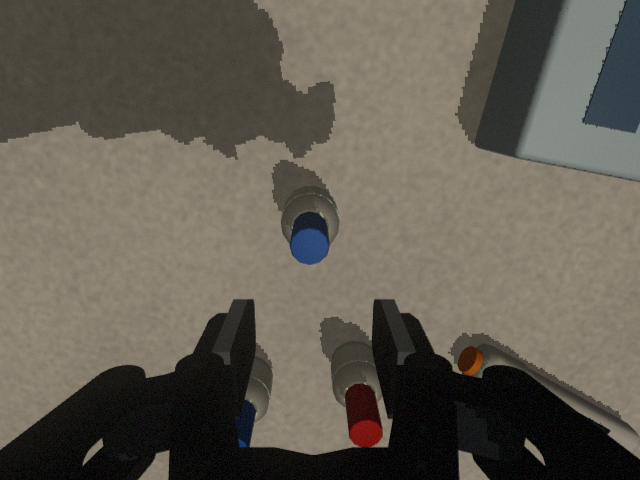

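```bash
python3 -c "
from h import *
go(.557,.2765,.052,-6.2)"
```

```text
t 1.8 pos [0.5583 0.2746 0.1698] yang -6.4 tilt [ 0.    -0.001 -1.   ] w 0.0425 F [-0.8  0.2  0.7] q [-0.79  0.5   0.38  1.69 -0.21  1.   -0.45]
CMD [ 0.038 -0.03   2.355] roll -0.03
```

play_rows:
  commands: [0.5,0.038,-0.03,0.5,-0.03,0.5,0.038,-0.03,1.0,-0.03,0.5,0.038,-0.03,1.5,-0.03,0.5,0.038,-0.03,2.0,-0.03,0.5,0.038,-0.03,2.25,-0.03,0.5,0.038,-0.03,2.355,-0.03,0.5,0.038,-0.03,2.355,-0.03,0.5,0.038,-0.03,2.355,-0.03,0,0.038,-0.03,2.355,-0.03,0,0.038,-0.03,2.355,-0.03,0,0.038,-0.03,2.355,-0.03,0,0.038,-0.03,2.355,-0.03]
  force: 30

```text
time: 3.0
tool_pos: [0.5575, 0.2768, 0.0529]
ee_rot: [0.0, 0.744, 0.668, 0.0]
force: [-0.7, 0.2, 6.6]
width: 0.0213
```

play_rows:
  commands: [0,0,0,0,0,0,0,0,0,0]

```text
time: 3.2
tool_pos: [0.5576, 0.2769, 0.0532]
ee_rot: [0.0, 0.744, 0.668, 0.001]
force: [0.8, -0.9, -0.1]
width: 0.0213
```

```bash
python3 -c "
from h import *
go(.5570,.2765,.165,-6.2)
im=cams.snapshot('scene');cv2.imwrite('pics/s2.png',im[130:330,300:500,::-1].repeat(3,0).repeat(3,1))"
```

```text
t 3.2 pos [0.5576 0.2769 0.0532] yang -6.2 tilt [ 0.002  0.    -1.   ] w 0.0213 F [ 0.8 -0.9 -0.1] q [-0.75  0.65  0.33  1.75 -0.28  0.79 -0.4 ]
CMD [-0.008 -0.007 -2.236] roll 0.0
```

View pics/s2.png

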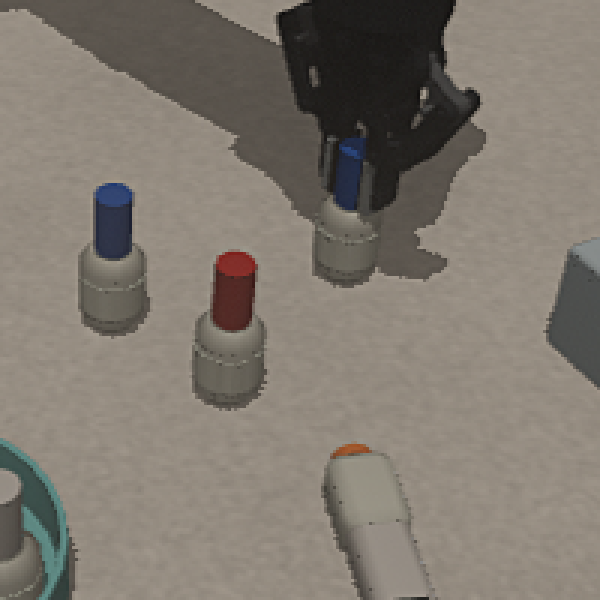

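```bash
python3 -c "
from h import *
go(.5702,-.0139,.18,-6.2)"
```

```text
t 3.25 pos [0.5575 0.2768 0.053 ] yang -6.2 tilt [ 0.001  0.    -1.   ] w 0.0211 F [-0.7  0.4 -1. ] q [-0.75  0.65  0.33  1.75 -0.28  0.79 -0.4 ]
CMD [-5.753  0.883 -2.539] roll 0.0
```

play_rows:
  commands: [0,0,0,-0.3,0,0,0,0,-0.8,0,0,0,0,-1.4,0,0,-0.3,0.05,-2.0,0,0,-0.8,0.12,-2.54,0,0,-1.4,0.21,-2.54,0,0,-2.0,0.31,-2.54,0,0,-2.6,0.4,-2.54,0,0,-3.2,0.49,-2.54,0,0,-3.8,0.58,-2.54,0,0,-4.4,0.67,-2.54,0,0,-5.0,0.77,-2.54,0]

```text
time: 4.45
tool_pos: [0.5686, 0.0228, 0.1812]
ee_rot: [0.001, 0.744, 0.668, 0.001]
force: [1.0, -0.2, -0.7]
width: 0.0207
```

```bash
python3 -c "
from h import *
go(.5702,-.0139,.16,-6.2)"
```

```text
t 4.45 pos [0.5686 0.0228 0.1812] yang -6.2 tilt [ 0.002  0.    -1.   ] w 0.0207 F [ 1.  -0.2 -0.7] q [-0.46  0.4   0.46  1.82 -0.21  0.97 -0.02]
CMD [-0.727  0.11   0.423] roll 0.0
```

play_rows:
  commands: [0,-0.4,0.06,0,0,0,-0.65,0.1,0,0,0,-0.727,0.11,0.0,0,0,-0.727,0.11,0.2,0,0,-0.727,0.11,0.42,0,0,-0.727,0.11,0.42,0]

```text
time: 5.05
tool_pos: [0.5692, -0.0126, 0.1581]
ee_rot: [-0.0, 0.744, 0.669, -0.0]
force: [-0.1, 0.8, -0.9]
width: 0.0212
```

```bash
python3 -c "
from h import *
go(.5702,-.0139,.06,-6.2)
im=cams.snapshot('wrist');cv2.imwrite('pics/w3.png',im[:,:,::-1])
im=cams.snapshot('top');cv2.imwrite('pics/t3.png',im[150:300,340:490,::-1].repeat(4,0).repeat(4,1))
im=cams.snapshot('scene');cv2.imwrite('pics/s3.png',im[190:390,180:380,::-1].repeat(3,0).repeat(3,1))"
```

```text
t 5.05 pos [ 0.5692 -0.0126  0.1581] yang -6.1 tilt [-0.001  0.    -1.   ] w 0.0212 F [-0.1  0.8 -0.9] q [-0.39  0.43  0.46  1.84 -0.23  0.93  0.06]
CMD [-0.024  0.025  1.961] roll 0.02
```

View pics/w3.png

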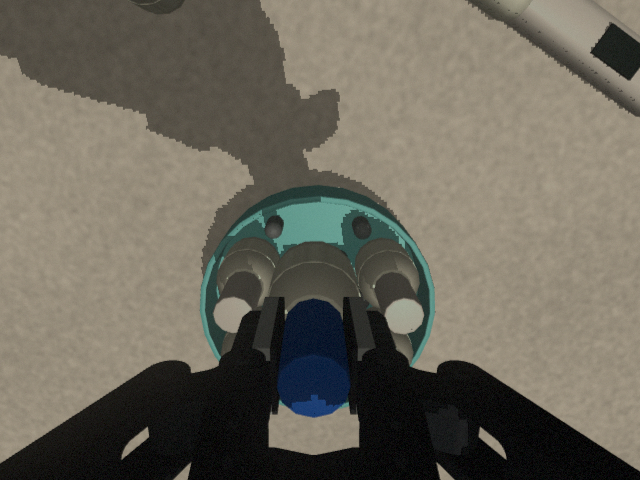

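View pics/s3.png

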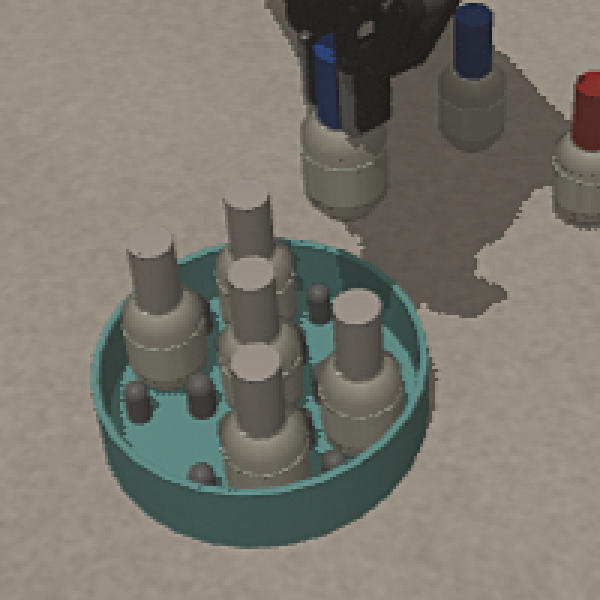

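View pics/t3.png

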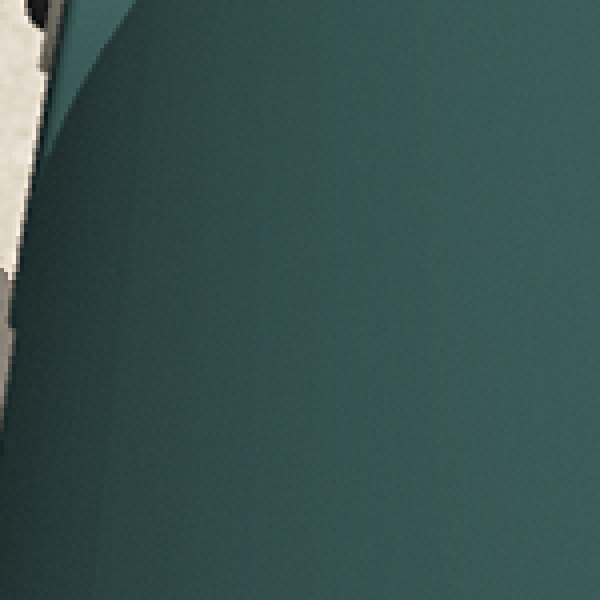

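```bash
python3 -c "
from h import *
c=cams.get_calibration('wrist');o=readout.get_obs();print(o['tool_pos'])
print('captop',ray(c,314,386,o['tool_pos'][2]+.037))
a=ray(c,275,226,.029);b=ray(c,362,226,.029);print(a,b)
ce=np.array([.5646,-.0656])
for th in(83.8-30,83.8+30):
  t=np.radians(th);print(ce+.0599*np.array([np.cos(t),np.sin(t)]))
"
```

```text
[ 0.57012366 -0.01336794  0.15996633]
captop [ 0.56980018 -0.01455672  0.19696633]
[ 0.54500533 -0.01099295  0.029     ] [ 0.60182885 -0.01719936  0.029     ]
[ 0.59997728 -0.01726308]
[ 0.54042764 -0.01079392]
```

```bash
python3 -c "
from h import *
go(.5715,-.0135,.060,-6.2)"
```

```text
t 5.2 pos [ 0.5701 -0.0134  0.16  ] yang -6.1 tilt [ 0.002  0.    -1.   ] w 0.0213 F [ 0.3 -0.5 -0. ] q [-0.39  0.43  0.46  1.83 -0.23  0.93  0.06]
CMD [-1.000e-03  2.500e-02  1.999e+00] roll 0.01
```

play_rows:
  commands: [0,0,0.027,0.3,0,0,0,0.027,0.6,0,0,0,0.027,0.9,0,0,0,0.027,1.2,0,0,0,0.027,1.4,0,0,0,0.027,1.55,0,0,0,0.027,1.7,0,0,0,0.027,1.8,0,0,0,0.027,1.9,0,0,0,0.027,1.98,0,0,0,0.027,1.99,0,0,0,0.027,1.99,0]

```text
time: 6.4
tool_pos: [0.5717, -0.0135, 0.0606]
ee_rot: [0.0, 0.744, 0.668, 0.001]
force: [0.1, -0.3, -0.6]
width: 0.0212
```

```bash
python3 -c "
from h import *
go(.5715,-.0135,.060,-6.2)
im=cams.snapshot('wrist');cv2.imwrite('pics/w4.png',im[:,:,::-1])
im=cams.snapshot('scene');cv2.imwrite('pics/s4.png',im[190:390,180:380,::-1].repeat(3,0).repeat(3,1))"
```

```text
t 6.4 pos [ 0.5717 -0.0135  0.0606] yang -6.1 tilt [ 0.002  0.    -1.   ] w 0.0212 F [ 0.1 -0.3 -0.6] q [-0.34  0.57  0.4   1.88 -0.32  0.74  0.13]
CMD [-0.    -0.004  0.011] roll 0.01
```

View pics/s4.png

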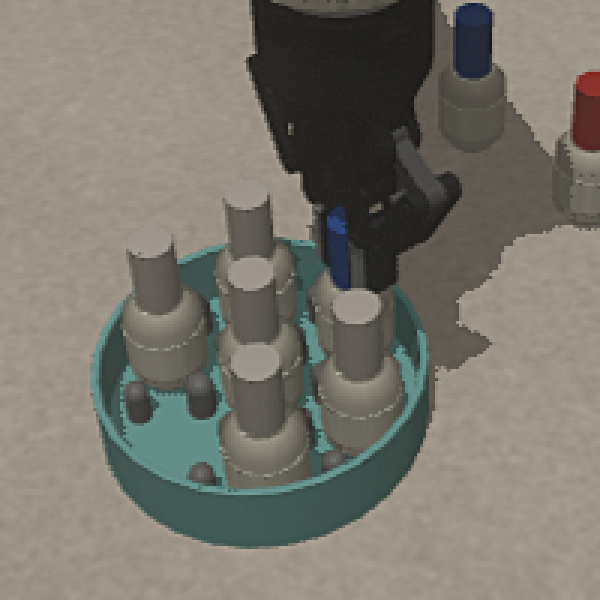

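View pics/w4.png

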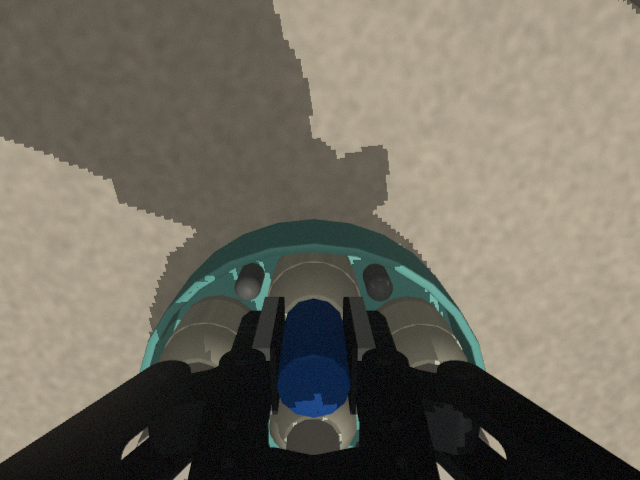

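play_rows:
  commands: [0.4,0,0,0.02,0,0.4,0,0,0.02,0,0.4,0,0,0.02,0,0.4,0,0,-0.2,0,0.4,0,0,-0.5,0,0.4,0,0,-0.9,0,0.4,0,0,-1.3,0,0.4,0,0,-1.7,0,0.4,0,0,-2.1,0,0.4,0,0,-2.3,0,0.4,0,0,-2.4,0,0.4,0,0,-2.4,0]

```text
time: 7.7
tool_pos: [0.5717, -0.0135, 0.1812]
ee_rot: [0.001, 0.744, 0.668, 0.001]
force: [-0.0, 0.3, -0.5]
width: 0.0345
```

```bash
python3 -c "
from h import *
go(.4924,.1451,.18,-6.2)
im=cams.snapshot('wrist');cv2.imwrite('pics/w5.png',im[:,:,::-1])
im=cams.snapshot('scene');cv2.imwrite('pics/s5.png',im[190:390,180:380,::-1].repeat(3,0).repeat(3,1))"
```

```text
t 7.7 pos [ 0.5717 -0.0135  0.1812] yang -6.1 tilt [ 0.003  0.001 -1.   ] w 0.0345 F [-0.   0.3 -0.5] q [-0.4   0.4   0.47  1.81 -0.22  0.97  0.05]
CMD [ 2.983 -1.916  0.022] roll 0.01
```

View pics/s5.png

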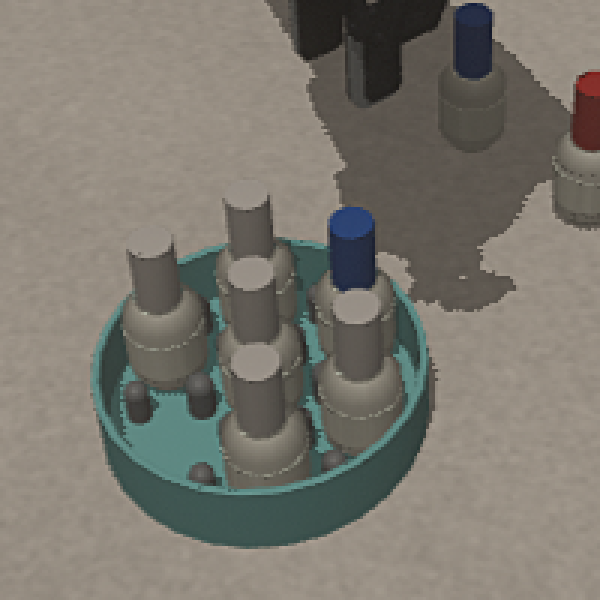

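View pics/w5.png

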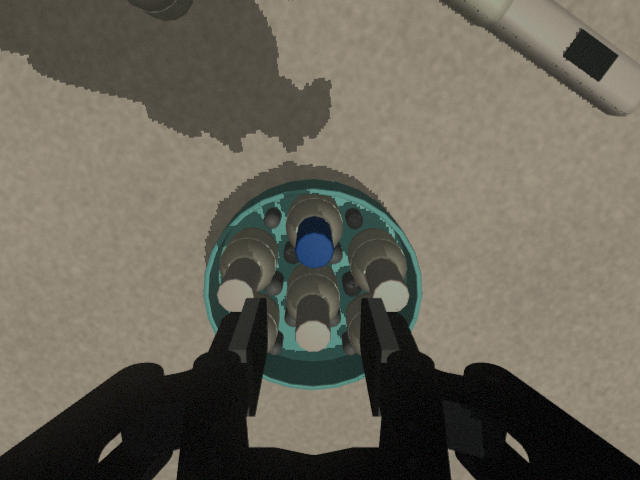

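play_rows:
  commands: [0.5,0.5,-0.32,0,0,0.5,1.0,-0.64,0,0,0.5,1.5,-0.96,0,0,0.5,2.0,-1.28,0,0,0.5,2.5,-1.6,0,0,0.5,2.85,-1.83,0,0,0.5,2.983,-1.916,0,0,0.5,2.983,-1.916,0.2,0,0.5,2.983,-1.916,0.2,0]

```text
time: 8.7
tool_pos: [0.4917, 0.1439, 0.1686]
ee_rot: [0.0, 0.744, 0.668, -0.001]
force: [-0.5, 0.2, 0.8]
width: 0.0423
```

```bash
python3 -c "
from h import *
c=cams.get_calibration('wrist');im=cams.snapshot('wrist');cv2.imwrite('pics/w6.png',im[:,:,::-1])
print(proj(c,[.4924,.1451,.09])); go(.4924,.1451,.052,-6.2)"
```

```text
[[315.12559903 248.81948172]]
t 8.75 pos [0.4919 0.1437 0.1691] yang -6.2 tilt [-0.    -0.001 -1.   ] w 0.0425 F [ 0.6  0.  -0.3] q [-0.7   0.31  0.42  1.96 -0.16  0.9  -0.31]
CMD [0.03  0.006 2.342] roll -0.0
```

View pics/w6.png

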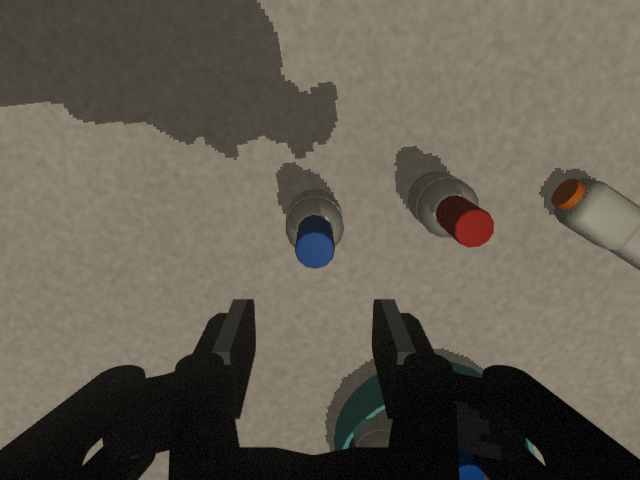

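play_rows:
  commands: [0.5,0.03,0.006,0.5,0,0.5,0.03,0.006,1.0,0,0.5,0.03,0.006,1.5,0,0.5,0.03,0.006,2.0,0,0.5,0.03,0.006,2.25,0,0.5,0.03,0.006,2.34,0,0.5,0.03,0.006,2.34,0,0,0.03,0.006,2.34,0,0,0.03,0.006,2.34,0,0,0.03,0.006,2.34,0,0,0.03,0.006,2.34,0,0,0.03,0.006,2.34,0]

```text
time: 9.95
tool_pos: [0.4931, 0.1453, 0.053]
ee_rot: [0.001, 0.744, 0.668, 0.0]
force: [-0.8, -0.5, 8.9]
width: 0.0213
```

play_rows:
  commands: [0,0,0,0,0,0,0,0,-0.3,0,0,0,0,-0.8,0,0,0,0,-1.4,0,0,0,0,-2.0,0,0,0,0,-2.4,0,0,0,0,-2.7,0,0,0,0,-2.7,0]

```text
time: 10.75
tool_pos: [0.4937, 0.1457, 0.1901]
ee_rot: [0.001, 0.744, 0.668, 0.002]
force: [1.3, -0.5, -0.8]
width: 0.0213
```

```bash
python3 -c "
from h import *
go(.560,-.1173,.187,-6.2)
im=cams.snapshot('scene');cv2.imwrite('pics/s7.png',im[100:380,180:460,::-1].repeat(2,0).repeat(2,1))"
```

```text
t 10.75 pos [0.4937 0.1457 0.1901] yang -6.2 tilt [ 0.004  0.002 -1.   ] w 0.0213 F [ 1.3 -0.5 -0.8] q [-0.71  0.28  0.43  1.94 -0.14  0.94 -0.32]
CMD [-5.085  1.888  0.059] roll -0.0
```

View pics/s7.png

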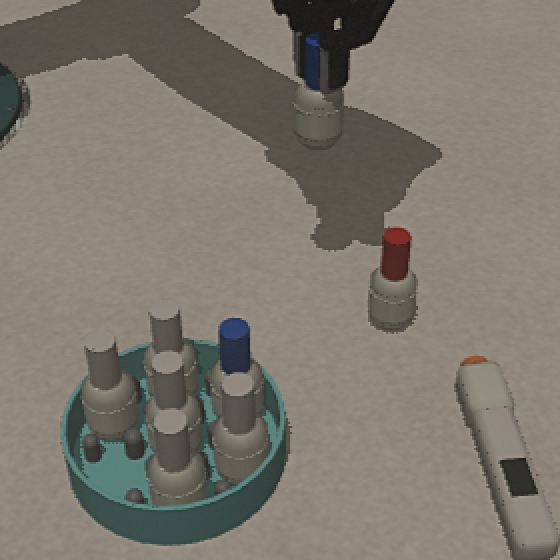

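play_rows:
  commands: [0,-0.3,0.11,0,0,0,-0.8,0.3,0,0,0,-1.3,0.48,0,0,0,-1.8,0.67,0,0,0,-2.3,0.85,0,0,0,-2.8,1.04,0,0,0,-3.3,1.23,0,0,0,-3.8,1.41,0,0,0,-4.3,1.6,0,0,0,-4.75,1.76,0,0,0,-5.0,1.86,0,0,0,-5.085,1.888,0,0]

```text
time: 12.0
tool_pos: [0.5592, -0.1185, 0.188]
ee_rot: [0.0, 0.745, 0.667, 0.001]
force: [0.0, 0.2, -1.0]
width: 0.0213
```

play_rows:
  commands: [0,0,0,0,0,0,0,0,0,0]

```text
time: 12.2
tool_pos: [0.5591, -0.1174, 0.1876]
ee_rot: [0.0, 0.745, 0.668, 0.001]
force: [0.3, -0.4, -0.2]
width: 0.0212
```

```bash
python3 -c "
from h import *
c=cams.get_calibration('wrist');im=cams.snapshot('wrist');cv2.imwrite('pics/w8.png',im[:,:,::-1])
im=cams.snapshot('scene');cv2.imwrite('pics/s8.png',im[190:390,180:380,::-1].repeat(3,0).repeat(3,1))
go(.560,-.1173,.06,-6.2)"
```

```text
t 12.3 pos [ 0.5592 -0.1173  0.1879] yang -6.2 tilt [ 0.002  0.001 -1.   ] w 0.0211 F [ 0.5 -0.3 -0.8] q [-0.26  0.41  0.52  1.81 -0.24  0.99  0.25]
CMD [-0.     0.012  2.557] roll -0.0
```

View pics/w8.png

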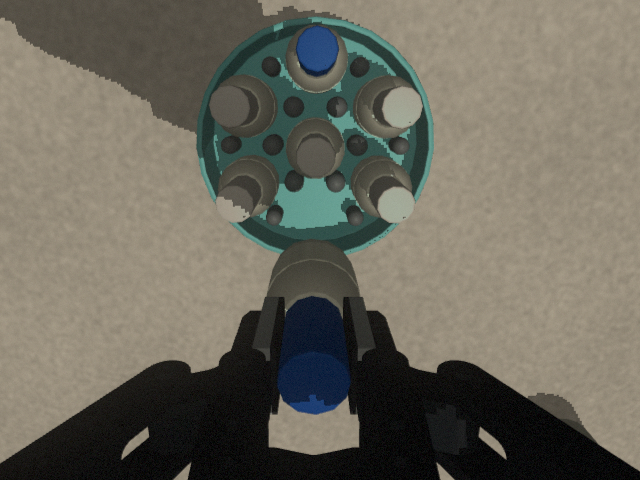

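View pics/s8.png

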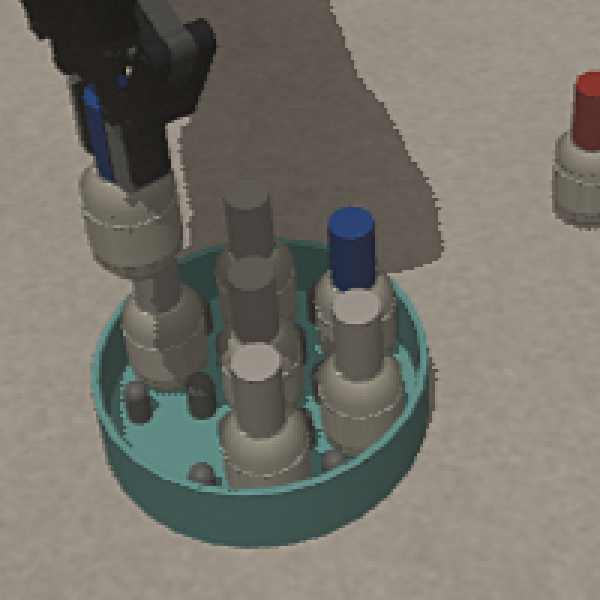

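```bash
python3 -c "
from h import *
c=cams.get_calibration('wrist');o=readout.get_obs();z=o['tool_pos'][2]
print('captop',ray(c,314,382,z+.037),o['tool_pos'])
P=np.array([ray(c,u,v,.029)[:2] for u,v in[(294,181),(336,181),(274,214),(355,213)]]);print(P)
I=np.array([ray(c,u,v,.029)[:2] for u,v in[(293,107),(338,106),(273,145),(357,145),(294,181),(336,181)]]);ce=I.mean(0);print('centre',ce)
t=np.radians(-96.2);print('place',ce+.052*np.array([np.cos(t),np.sin(t)]))
"
```

```text
captop [ 0.55898899 -0.11725313  0.22485039] [ 0.55920947 -0.11734701  0.18785039]
[[ 0.54839639 -0.09126495]
 [ 0.57769498 -0.0944978 ]
 [ 0.53121186 -0.11332078]
 [ 0.58907962 -0.11897316]]
centre [ 0.56585395 -0.06811399]
place [ 0.56023798 -0.11980984]
```

play_rows:
  commands: [0,-0.02,0.014,0.4,0,0,-0.02,0.014,0.8,0,0,-0.02,0.014,1.2,0,0,-0.02,0.014,1.55,0,0,-0.02,0.014,1.8,0,0,-0.02,0.014,2.0,0,0,-0.02,0.014,2.15,0,0,-0.02,0.014,2.3,0,0,-0.02,0.014,2.42,0,0,-0.02,0.014,2.52,0,0,-0.02,0.014,2.55,0,0,-0.02,0.014,2.55,0]

```text
time: 13.5
tool_pos: [0.56, -0.1183, 0.0603]
ee_rot: [0.0, 0.744, 0.668, 0.001]
force: [0.7, 0.3, -0.2]
width: 0.021
```

```bash
python3 -c "
from h import *
im=cams.snapshot('wrist');cv2.imwrite('pics/w9.png',im[:,:,::-1])
im=cams.snapshot('scene');cv2.imwrite('pics/s9.png',im[190:390,180:380,::-1].repeat(3,0).repeat(3,1))
go(.560,-.1183,.06,-6.2)"
```

```text
t 13.6 pos [ 0.5602 -0.1184  0.0606] yang -6.2 tilt [ 0.002  0.001 -1.   ] w 0.021 F [-0.5 -0.6 -1.1] q [-0.19  0.58  0.44  1.88 -0.35  0.75  0.35]
CMD [ 0.001 -0.004  0.012] roll -0.0
```

View pics/s9.png

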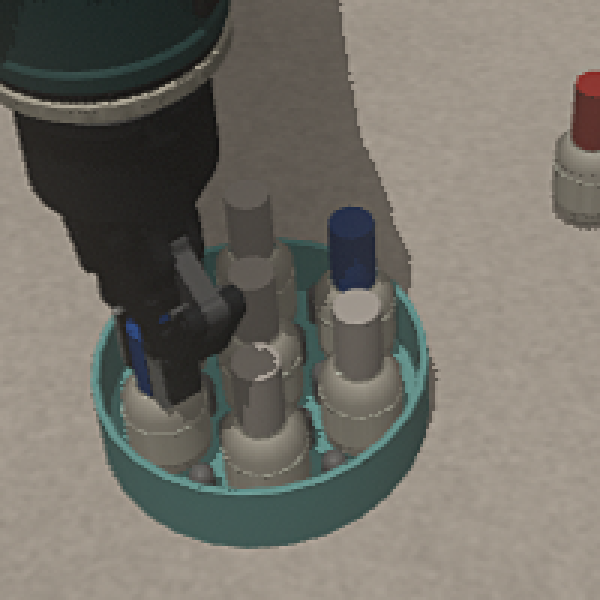

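View pics/w9.png

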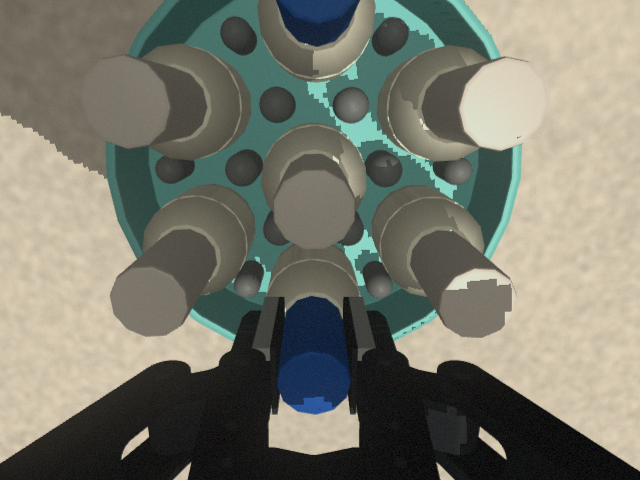

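Seated and symmetric between the neighbours. Release and rise.

play_rows:
  commands: [0.4,0,0,0.02,0,0.4,0,0,0.02,0,0.4,0,0,0.02,0,0.4,0,0,-0.2,0,0.4,0,0,-0.5,0,0.4,0,0,-0.9,0,0.4,0,0,-1.3,0,0.4,0,0,-1.7,0,0.4,0,0,-2.1,0,0.4,0,0,-2.5,0,0.4,0,0,-2.8,0,0.4,0,0,-2.8,0]

```text
time: 14.8
tool_pos: [0.5608, -0.1188, 0.2034]
ee_rot: [0.002, 0.744, 0.668, 0.002]
force: [0.5, 0.1, -1.3]
width: 0.0338
```

play_rows:
  commands: [0.4,-0.5,-0.5,-0.3,0,0.4,-1.0,-1.0,-0.6,0,0.4,-1.5,-1.5,-0.6,0,0.4,-2.0,-2.0,-0.6,0,0.4,-2.5,-2.5,-0.6,0,0.4,-3.0,-3.0,-0.6,0,0.4,-3.4,-3.4,-0.6,0,0.4,-3.5,-3.5,-0.6,0,0.4,-3.5,-3.5,-0.6,0,0.4,-3.5,-3.5,-0.6,0]

```text
time: 15.8
tool_pos: [0.3683, -0.2731, 0.2321]
ee_rot: [0.002, 0.744, 0.668, 0.002]
force: [0.5, 0.7, -0.5]
width: 0.0342
```

```bash
python3 -c "
from h import *
for n in('top','scene'):
  im=cams.snapshot(n);cv2.imwrite(f'pics/{n}10.png',im[:,:,::-1]);np.save(n+'10.npy',im)
im=np.load('top10.npy');cv2.imwrite('pics/t10c.png',cv2.resize(im[165:285,350:470],(600,600),interpolation=cv2.INTER_CUBIC)[:,:,::-1])
go(.560,-.1183,.06,-6.2)"
```

```text
t 15.9 pos [ 0.3684 -0.2731  0.232 ] yang -6.1 tilt [ 0.005  0.001 -1.   ] w 0.0339 F [-0.3  0.8  0. ] q [-0.06  0.13  0.69  2.03 -0.1   1.01  0.57]
CMD [3.483 3.46  3.464] roll 0.01
```

View pics/t10c.png

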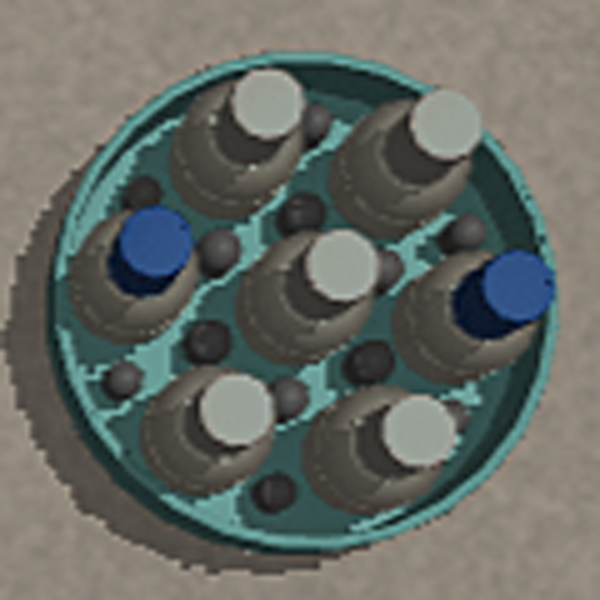

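View pics/scene10.png

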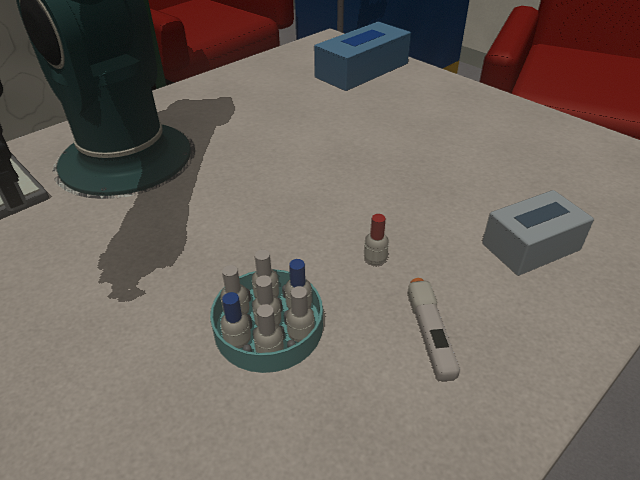

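```bash
python3 -c "
from h import *
c=cams.get_calibration('top');ce=np.array([.5646,-.0656]);t=np.radians(83.8);X=np.array([np.cos(t),np.sin(t)]);Y=np.array([-X[1],X[0]])
for p in((155,242),(517,287)):
  d=ray(c,350+(p[0]+.5)/5-.5,165+(p[1]+.5)/5-.5,.096)[:2]-ce; print('caddy xy mm',(1000*d@X).round(1),(1000*d@Y).round(1))
ticket.job_done()"
```

```text
caddy xy mm 52.7 -2.0
caddy xy mm -51.6 -0.7
the job is handed in; nothing more can be done
```

Both blue-capped bottles now stand in the caddy's two empty places, so the honeycomb of seven is complete. I gripped each by its cap and carried it upright. I lowered each one to about 1–2 mm above the floor by the arm's readings, released it, backed the arm away and handed the job in.

- **Position:** in the last top view the bottles sit at caddy x/y of about (52.7, -2.0) mm and (-51.6, -0.7) mm. The targets are ±52 and 0, with a tolerance of 12 mm.
- **Upright and seated:** in the last top and scene pictures both stand upright, level with the white-capped bottles. I judged this by eye.
- **Red-capped bottle:** it appears unmoved in the scene picture.
- **Arm:** about 18 cm clear and touching nothing. I handed in at about 16 s of the 54 s allowed.

**Disagreements and misses:** the wrist camera put both empty places about 3 mm from the top camera's estimate, within calibration error. I aimed between the two. The network missed one blue bottle in both the top and scene pictures, so I located the caps directly in the pictures instead.

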